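# Show the reference ball to the plate reader

## Task

Lift the blue sample tray off the top of the nested pile, keeping its loose orange ball in its pocket, and carry it to the white reader without touching or pushing the reader. Finish while still holding the tray in the gripper, level and still, with the ball over the middle of the reader's dark window and about 6 cm of air between the underside of the tray and the glass; do not set it down or let go. Leave the grey trays, the bottles and the dish where they are.

Things in the scene. Friction and masses are not known exactly. Their poses are not given: they have to be found in the camera images.
- tray_grip (a point): Centre of the blue sample tray's grip band, 38 mm above its underside. Tray 140 (x, long axis) x 56 (y) x 46 mm tall, z up, about 0.18 kg. The band is its thick top rim, 30 to 46 mm above the underside, straight-sided, 56 mm wide: grip there from above, across y, at mid-length. Below it the body is 46 mm wide. Its foot sits 8 mm deep in the rim of the tray beneath, 2 mm play: lift straight up.
- tray_pocket (a point): Where the ball's centre is when it rests in the middle of its pocket: 40 mm along +x from the blue tray's middle, 44 mm above its underside (6 mm above tray_grip). Axes as the tray's. The white deck, 8 mm below the rim, has three round pockets in a row along x, 26 mm across, 4 mm deep, 40 mm apart; the ball lies in the one at the +x end.
- ball_center (a point): Centre of the loose orange reference ball, 20 mm across, 33 g. It lies in the blue tray's +x end pocket, can roll about 5 mm any way there, and climbs out over the 4 mm rim if the tray is tipped far (about 50 degrees) or jerked.
- middle_grip (a point): The upper grey tray in the pile, same outer shape as the blue one, directly beneath it (38 mm lower); the point is 38 mm above its underside. Loose, to stay where it is.
- bottom_grip (a point): The lowest grey tray of the pile, same outer shape, standing on the bench; the point is 38 mm above its underside. Loose, to stay where it is.
- reader_window (a point): Middle of the dark, blue-framed 50 mm square glass window on top of the reader, on the glass, 36 mm above the bench (the glass stands about 1 mm higher). The reader is a low white box 150 x 120 x 34 mm, fixed to the bench; the window lies 30 mm along the reader's +x from its middle, z is up.
- reader: The white reader, 150 (x) x 120 (y) x 34 mm, fixed; origin at the centre of its underside.
- reagent: Amber reagent bottle, 64 mm across, 125 mm tall, origin at the centre of its underside. Bystander.
- spray: Green spray bottle with white head, 68 mm across, 183 mm tall, its nozzle reaches 70 mm to its -x; origin at the centre of its underside. Bystander.
- dish: White ceramic dish, 80 mm across, 22 mm tall, origin at the centre of its underside. Bystander.
Mind the look-alikes: they are no part of the job. What is shaped like the part that bears bottom_grip but red is not meant.

How it is judged:
On the way:
1. the blue tray is held clear of the pile by the gripper (contact force between the fingers and tray above 1 N and contact force between tray and tray_middle below 0.05 N and contact force between tray and reader below 0.05 N and z of tray_grip in the frame of middle_grip above 0.05 m), for 0.2 s.
At the end, for the whole second after the job is handed in: The gripper holds the tray, clear of reader and pile, at rest, within 0.10 rad of level, underside 35 to 85 mm above the glass; ball in its pocket, within 20 mm (horizontally) of the window's middle. Grey trays, bottles and dish upright, within 30 mm of their starts (contact force between the fingers and tray above 1 N and contact force between tray and tray_middle below 0.05 N and contact force between tray and reader below 0.05 N and horizontal distance between ball_center and reader_window below 0.02 m and distance between ball_center and tray_pocket below 0.012 m and z of tray_grip in the frame of reader_window between 0.073 and 0.123 m and angle between tray_grip's own z axis and vertical below 0.1 rad and linear speed of tray below 0.02 m/s and angular speed of tray below 0.15 rad/s and linear speed of ball below 0.03 m/s and distance of each of middle_grip, bottom_grip, reagent, spray, dish from where it was at the start of the episode below 0.03 m and angle between each of middle_grip, bottom_grip's own z axis and vertical below 0.05 rad and angle between each of reagent, spray, dish's own z axis and vertical below 0.2 rad); the arm keeps its last pose, push and grip.
It fails at once if the ball left its pocket (distance between ball_center and tray_pocket above 0.015 m).
It fails at once if the reader was touched or pushed (contact force between reader and anything else above 0.5 N).
It fails at once if a bottle or the dish was moved or upset (distance of any of reagent, spray, dish from where it was at the start of the episode above 0.03 m or angle between any of reagent, spray, dish's own z axis and vertical above 0.4 rad).
It fails at once if a grey tray was dragged away (distance of any of middle_grip, bottom_grip from where it was at the start of the episode above 0.03 m).
It also fails if it takes over 43 s, if anything falls off the work surface, if the arm or the gripper's body presses on something with over 40 N, if the wrist force passes 120 N, or if a joint passes its speed limit or range.

## Robot

A 6-joint arm with a two-finger parallel gripper is mounted at the origin on the work surface. World frame = base frame: x ahead of the robot, y to its left, z up, the work surface at z = 0. Lengths are in m, angles in rad, forces in N, time in s.
With the tool pointing down it reaches from about 0.375 to 0.975 m from the base axis. Payload 3.8 kg.
Tool frame: the origin (TCP) lies at the very end of the fingers, on their centre line; the grasp point (between the pads) lies 19 mm behind it; z points along the fingers, y is the line along which they close (so a half turn about z gives the same grasp; the last joint's range is limited). The gripper opens to 85 mm and grips with 20 to 120 N. Pads are 22 mm wide; open, the fingers measure 114 mm over their backs; the gripper's body (76 mm by 85 mm) begins 54 mm behind the grasp point. The pads swing forward as they close: fully open they stand 13 mm farther back than shut.
Start: joints at [-1.141, 0.264, 1.604, -0, 1.274, -0.037], TCP at [0.304, -0.603, 0.231] pointing down, gripper open.
Joint ranges: [-2.63, 2.63], [-0.94, 2.18], [0.31, 2.57], [-1.31, 4.45], [0, 2.66], [-2.55, 2.55]. Speed limits (rad/s): [2.57, 2.57, 3.14, 3.14, 3.14, 3.14].

## Interface

Orientations are given as a rotation vector (axis times angle).
In Python, from workcell import * gives the robot as it stands.
- The arm moves only by the shell command python3 -m crank 'ROWS' [OPENING] [FORCE]. ROWS is JSON, a list that holds one entry, the list of rows, each a list of 6 numbers: the shift along the tool's x, y, z in cm, then the turn, a rotation vector about the tool's x, y, z in rad. In form: [[[dx, dy, dz, ax, ay, az], ...]]. A call has 1 to 8 rows; each row shifts and turns the commanded pose from where the row before left it, along the tool's axes as they then stand; what a row does not reach is not made up. A row lasts 1/12 s, in which the tool goes at most 41.7 mm and 7.16 degrees, less where a joint would pass 70% of its speed; a pose out of reach is approached as far as the arm can. A call with a gripper value outside its range is refused whole. OPENING is the finger opening in cm, from 0 to 8.54, set as the call begins (- or left out, the last holds). The fingers move at their own pace and stop on an object; FORCE is the grip in N (left out, the last holds). Time passes only in rows, so rows that do not move let the fingers close. It gives the time, the measured TCP pose, the force, the opening and the grip force at its end, in the units of the state.
- read_state(): the state, without advancing time (a new reading comes with each control period).
- read_camera(name): name is "side" or "top"; returns the picture (480x640x3 uint8, blue, green, red); there is no depth.
- camera_model(name): a dict with "camera_matrix" (3x3 intrinsics, pixels), "R" (3x3) and "t" (3): a world point X has camera coordinates R X + t. Camera axes: x right, y down, z forward; pixel columns grow to the right and rows downward; lengths in m; the calibration is good to about 2 mm. A picture is of the moment at which its call begins. camera_model takes no time and is no camera call.
- finish_job(): hands the job in; it is judged then, once.
The state is a dict: "time": time; "q": joint angles; "joint_vel": joint speeds; "joint_torque": joint torques, N m; "tool_pos": TCP position; "tcp_rot": TCP orientation; "wrist_force": force on the tool from outside, world axes, zero at the start; "torque": the same for the moment, N m; "width": opening from 0.0 (shut) to 1.0 (fully open); "grip_force": force on a finger pad.
Only numpy, scipy, OpenCV 4.12 (cv2) and the standard library are available. Lean on these libraries where they do the work, as an engineer would, in place of code of your own. Each camera call takes 0.05 s, during which the arm holds its last target. There are 200 camera calls.

## Working session

There is one attempt and no reset: what is moved stays moved. The work goes in short steps, Python scripts to look and compute and a shell command to move; the robot and the scene stay as the last step left them, time stands still between calls to the robot, and variables do not carry over. Pictures are saved under pics/ and viewed, at most 10 in all, crops included, and the job is handed in when it is done.

```bash
ls; mkdir -p pics; python3 - <<'E'
from workcell import *
import cv2
for n in("side","top"):
    cv2.imwrite(f"pics/{n}0.png",read_camera(n)); m=camera_model(n); print(n,m["camera_matrix"],m["R"],m["t"])
print(read_state())
E
```

```text
pics
side [[449.18539256   0.         316.02740589]
 [  0.         449.18539256 239.91967213]
 [  0.           0.           1.        ]] [[ 0.98925604 -0.14498019  0.0187947 ]
 [-0.08123089 -0.65199717 -0.75385757]
 [ 0.1215485   0.74423144 -0.65676901]] [-0.57727632  0.16496292  0.85631187]
top [[572.39896501   0.         308.59413471]
 [  0.         572.39896501 236.84190527]
 [  0.           0.           1.        ]] [[ 0.02305551 -0.99953484 -0.01996341]
 [-0.99726388 -0.02159104 -0.0707006 ]
 [ 0.07023668  0.02153882 -0.99729779]] [0.0894174  0.58675115 1.10975063]
{'time': 0.1, 'q': array([-1.14093583e+00,  2.64669146e-01,  1.60521908e+00, -8.19024356e-06,
        1.27369245e+00, -3.69153297e-02]), 'joint_vel': array([ 0.00070374,  0.00080166, -0.00125243, -0.00043162, -0.00159522,
       -0.0009461 ]), 'joint_torque': array([-2.15536465e-04, -5.16709256e+01, -3.68589127e+01, -8.88905197e-05,
        6.33980439e-03,  1.22884964e-05]), 'tool_pos': array([ 0.30347331, -0.60220955,  0.23010227]), 'tcp_rot': array([-3.05452282e+00, -7.26124620e-01,  6.21277367e-04]), 'wrist_force': array([-0.15048099,  0.52557113,  1.04455366]), 'torque': array([-0.01785883, -0.04014357, -0.02139623]), 'grip_force': 0.0, 'width': 0.9991583421558341}
```

View pics/side0.png

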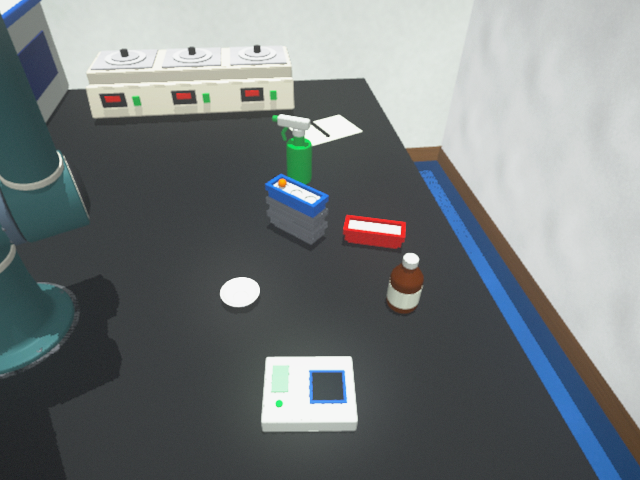

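View pics/top0.png

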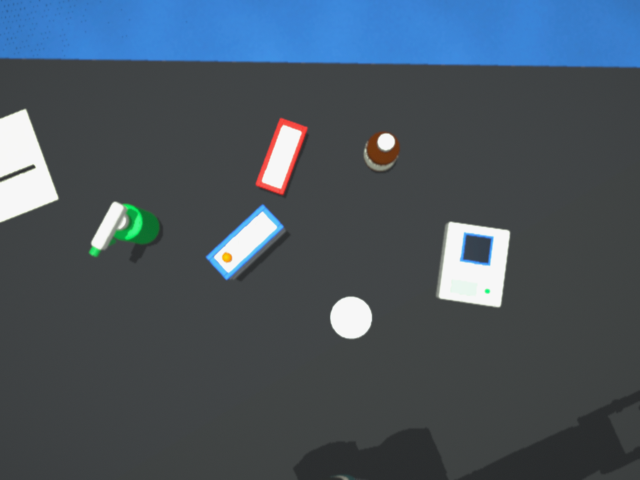

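The top view shows the blue tray with the orange ball at about (245,242), ball at (227,258). The red look-alike is at (282,157), and the reader's window is at (477,249). There are two tray-shaped candidates: the blue one on the grey pile carries the ball, so it fits, and the red one on the bench is the decoy. Next I'll measure and confirm with a crop.

```bash
cat > h.py <<'E'
from workcell import *
import cv2, numpy as np
def ray(n,uv,z):
    m=camera_model(n);K,R,t=m["camera_matrix"],m["R"],m["t"]
    d=R.T@np.linalg.inv(K)@np.array([*uv,1.]); c=-R.T@t
    return c+d*(z-c[2])/d[2]
def tri(uv1,uv2):
    P=[];
    for n in("top","side"):
        m=camera_model(n);P.append(m["camera_matrix"]@np.c_[m["R"],m["t"]])
    X=cv2.triangulatePoints(P[0],P[1],np.float64(uv1),np.float64(uv2))[:,0];return X[:3]/X[3]
def blobs(im,lo,hi,roi,amin=15):
    x0,y0,x1,y1=roi; h=cv2.cvtColor(im,cv2.COLOR_BGR2HSV)[y0:y1,x0:x1]
    c,_=cv2.findContours(cv2.inRange(h,lo,hi),cv2.RETR_EXTERNAL,cv2.CHAIN_APPROX_NONE)
    return [k+[x0,y0] for k in sorted(c,key=cv2.contourArea,reverse=True) if cv2.contourArea(k)>amin]
BLUE=((95,110,60),(125,255,255)); OR=((5,150,120),(20,255,255))
def cen(c):
    m=cv2.moments(c);return np.array([m["m10"],m["m01"]])/m["m00"]
E
python3 - <<'E'
from h import *
T=cv2.imread("pics/top0.png");S=cv2.imread("pics/side0.png")
b=blobs(T,*BLUE,(180,180,320,300))[0]
r=cv2.minAreaRect(b);box=cv2.boxPoints(r);print("tray",r,cen(b))
W=np.array([ray("top",p,.122) for p in box]);print(W,W.mean(0)); print(np.linalg.norm(np.diff(W,axis=0),axis=1))
o=blobs(T,*OR,(180,180,320,300))[0];os=blobs(S,*OR,(260,170,330,220))[0]
print("ball",cen(o),ray("top",cen(o),.12),"tri",tri(cen(o),cen(os)))
w=blobs(T,*BLUE,(450,220,500,280))[0];ws=blobs(S,*BLUE,(300,360,355,410))[0]
r=cv2.minAreaRect(w);print("win",r,ray("top",r[0],.036),"tri",tri(cen(w),cen(ws)),[ray("top",p,.036)[:2] for p in cv2.boxPoints(r)])
bs=blobs(S,*BLUE,(255,165,340,225))[0];print("trayside",[ray("side",p,.122)[:2] for p in cv2.approxPolyDP(bs,4,True)[:,0]])
for n,p,z in(("dish",(351,317),.022),("reagent cap",(386,142),.125),("spray",(140,224),.1)):print(n,ray("top",p,z))
cv2.imwrite("pics/crop.png",np.hstack([cv2.resize(T[190:290,190:310],None,fx=3,fy=3),cv2.resize(S[160:260,250:370],None,fx=3,fy=3)]))
E
```

```text
tray ((244.3534393310547, 241.45755004882812), (32.76633834838867, 79.87449645996094), 47.121097564697266) [244.314606   241.54882954]
[[0.53770025 0.28820823 0.122     ]
 [0.63848675 0.18534166 0.122     ]
 [0.59569849 0.14378379 0.122     ]
 [0.49548925 0.24645941 0.122     ]] [0.56684368 0.21594827 0.122     ]
[0.14401198 0.05964807 0.14347185]Traceback (most recent call last):
  File "<stdin>", line 6, in <module>
IndexError: list index out of range
```

```bash
sed -i 's/OR=.*/OR=((5,120,100),(25,255,255))/; s/amin=15/amin=4/' h.py
python3 - <<'E'
from h import *
T=cv2.imread("pics/top0.png");S=cv2.imread("pics/side0.png")
o=blobs(T,*OR,(200,240,250,275));os=blobs(S,*OR,(265,170,300,200))
print(len(o),len(os))
if o and os: print("ball",cen(o[0]),cen(os[0]),ray("top",cen(o[0]),.12),"tri",tri(cen(o[0]),cen(os[0])))
w=blobs(T,*BLUE,(450,220,500,280))[0];ws=blobs(S,*BLUE,(300,360,355,410))[0]
r=cv2.minAreaRect(w);print("win",r,ray("top",r[0],.036),"tri",tri(cen(w),cen(ws)),[ray("top",p,.036)[:2] for p in cv2.boxPoints(r)])
bs=blobs(S,*BLUE,(255,165,340,225))[0];print("trayside",[ray("side",p,.122)[:2] for p in cv2.approxPolyDP(bs,4,True)[:,0]])
for n,p,z in(("dish",(351,317),.022),("reagent cap",(386,142),.125),("spray",(140,224),.1)):print(n,ray("top",p,z))
cv2.imwrite("pics/crop.png",np.hstack([cv2.resize(T[190:290,190:310],None,fx=3,fy=3),cv2.resize(S[160:260,250:370],None,fx=3,fy=3)]))
E
```

```text
1 1
ball [226.525      257.09166667] [281.93589744 182.43589744] [0.53784014 0.24767274 0.12      ] tri [0.53817262 0.2474962  0.12098023]
win ((476.4779968261719, 248.64669799804688), (29.81643295288086, 29.124176025390625), 8.530765533447266) [ 0.5677167  -0.22355733  0.036     ] tri [ 0.56817278 -0.2242666   0.03339954] [array([ 0.54337679, -0.19108992]), array([ 0.5994838 , -0.19918411]), array([ 0.59210104, -0.256084  ]), array([ 0.53610673, -0.24780998])]
trayside [array([0.50027577, 0.24819571]), array([0.5058943 , 0.19647318]), array([0.58911764, 0.11139055]), array([0.63192861, 0.16636673]), array([0.63344175, 0.18884167]), array([0.53997142, 0.28559974])]
dish [0.4294167  0.01603623 0.022     ]
reagent cap [ 0.75260133 -0.03600074  0.125     ]
spray [0.5961772  0.41380842 0.1       ]
```

View pics/crop.png

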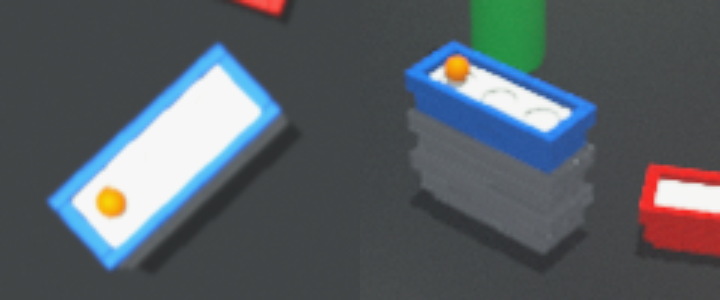

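The crop confirms it: the blue tray on top of the grey pile holds the orange ball at its near-left (+x) end. The red tray stands alone. Tray centre is about (0.566, 0.216) and its +x heading is about 134°. I'll turn the tool first by +107.6° in the world frame, which is −1.88 rad about tool z.

```bash
python3 -m crank '[[[0,0,0,0,0,-0.1175],[0,0,0,0,0,-0.1175],[0,0,0,0,0,-0.1175],[0,0,0,0,0,-0.1175],[0,0,0,0,0,-0.1175],[0,0,0,0,0,-0.1175],[0,0,0,0,0,-0.1175],[0,0,0,0,0,-0.1175]]]' 8.5 40
python3 -m crank '[[[0,0,0,0,0,-0.1175],[0,0,0,0,0,-0.1175],[0,0,0,0,0,-0.1175],[0,0,0,0,0,-0.1175],[0,0,0,0,0,-0.1175],[0,0,0,0,0,-0.1175],[0,0,0,0,0,-0.1175],[0,0,0,0,0,-0.1175]]]'
cat >> h.py <<'E'
from scipy.spatial.transform import Rotation as Ro
def go(x,y,z,yaw=None):
    s=read_state();R=Ro.from_rotvec(s["tcp_rot"]).as_matrix();d=np.array([x,y,z])-s["tool_pos"]
    a=np.degrees(np.arctan2(R[1,1],R[0,1]))
    print("tcp",s["tool_pos"].round(4),"shift cm",(R.T@d*100).round(2),"tool y az",a.round(2),"zaxis",R[:,2].round(3),"q",s["q"].round(2),"F",s["wrist_force"].round(2),"w",s["width"],s["grip_force"],s["time"])
E
python3 -c "
from h import *
go(.566,.216,.23)"
```

```text
time: 0.77
tool_pos: [0.3036, -0.6024, 0.2305]
tcp_rot: [-2.389, -2.038, -0.001]
wrist_force: [-0.6, -0.6, 0.3]
width: 0.995
grip_force: 0.0
time: 1.43
tool_pos: [0.3036, -0.6024, 0.2305]
tcp_rot: [-1.207, -2.899, -0.002]
wrist_force: [-0.9, 0.0, -0.2]
width: 0.996
grip_force: 0.0
tcp [ 0.3036 -0.6024  0.2305] shift cm [39.59 76.28  0.14] tool y az 44.79 zaxis [-0.001  0.001 -1.   ] q [-1.14  0.26  1.6   0.    1.27 -1.92] F [-0.9   0.01 -0.24] w 0.9959333402432371 0.0 1.4333
```

```bash

python3 -m crank '[[[0.6,1.18,0,0,0,0],[1.65,3.18,0,0,0,0],[1.65,3.18,0,0,0,0],[1.65,3.18,0,0,0,0],[1.65,3.18,0,0,0,0],[1.65,3.18,0,0,0,0],[1.65,3.18,0,0,0,0],[1.65,3.18,0,0,0,0]]]' >/dev/null
python3 -m crank '[[[1.65,3.18,0,0,0,0],[1.65,3.18,0,0,0,0],[1.65,3.18,0,0,0,0],[1.65,3.18,0,0,0,0],[1.65,3.18,0,0,0,0],[1.65,3.18,0,0,0,0],[1.65,3.18,0,0,0,0],[1.65,3.18,0,0,0,0]]]' >/dev/null
python3 -m crank '[[[1.65,3.18,0,0,0,0],[1.65,3.18,0,0,0,0],[1.65,3.18,0,0,0,0],[1.65,3.18,0,0,0,0],[1.65,3.18,0,0,0,0],[1.65,3.18,0,0,0,0],[1.65,3.18,0,0,0,0],[1.0,2.0,0,0,0,0]]]' >/dev/null
python3 -m crank '[[[0.7,1.4,0,0,0,0],[0.6,0.8,0,0,0,0],[0,0,0,0,0,0],[0,0,0,0,0,0]]]'
python3 - <<'E'
from h import *
go(.566,.216,.23)
cv2.imwrite("pics/side1.png",read_camera("side"));cv2.imwrite("pics/top1.png",read_camera("top"))
T=cv2.imread("pics/top1.png");S=cv2.imread("pics/side1.png")
cv2.imwrite("pics/c1.png",np.hstack([cv2.resize(T[150:310,150:350],None,fx=2,fy=2),cv2.resize(S[80:240,210:410],None,fx=2,fy=2)]))
E
```

```text
time: 3.77
tool_pos: [0.5663, 0.2042, 0.231]
tcp_rot: [-1.216, -2.896, 0.002]
wrist_force: [-0.1, -0.7, 0.8]
width: 0.996
grip_force: 0.0
tcp [0.5663 0.2042 0.231 ] shift cm [0.86 0.8  0.1 ] tool y az 44.44 zaxis [-0.001 -0.001 -1.   ] q [ 0.31  0.13  1.77 -0.    1.25 -0.47] F [-0.08 -0.73  0.76] w 0.9963822338551007 0.0 3.7667
```

View pics/c1.png

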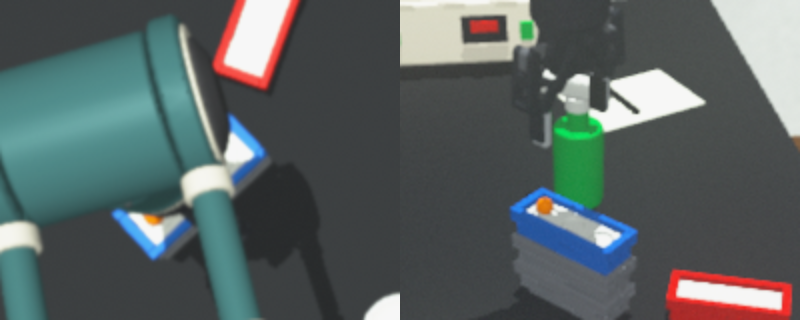

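The top crop shows the gripper nearly over the tray. The side crop shows the fingers above the pile with nothing in the way and the ball in its pocket. Next I centre and descend.

```bash

python3 -m crank '[[[0.43,0.47,1,0,0,0],[0.43,0.48,2,0,0,0],[0,0,2,0,0,0],[0,0,2,0,0,0],[0,0,1.5,0,0,0],[0,0,0.6,0,0,0],[0,0,0,0,0,0],[0,0,0,0,0,0]]]' >/dev/null
python3 - <<'E'
from h import *
go(.567,.217,.092)
cv2.imwrite("pics/side2.png",cv2.resize(read_camera("side")[110:260,210:410],None,fx=4,fy=4))
E
```

```text
tcp [0.5676 0.2171 0.1402] shift cm [ 0.04 -0.05  4.82] tool y az 44.41 zaxis [-0. -0. -1.] q [ 0.32  0.21  1.84  0.    1.09 -0.45] F [-0.93 -0.33 -0.3 ] w 0.9986475601310055 0.0 4.5333
```

View pics/side2.png

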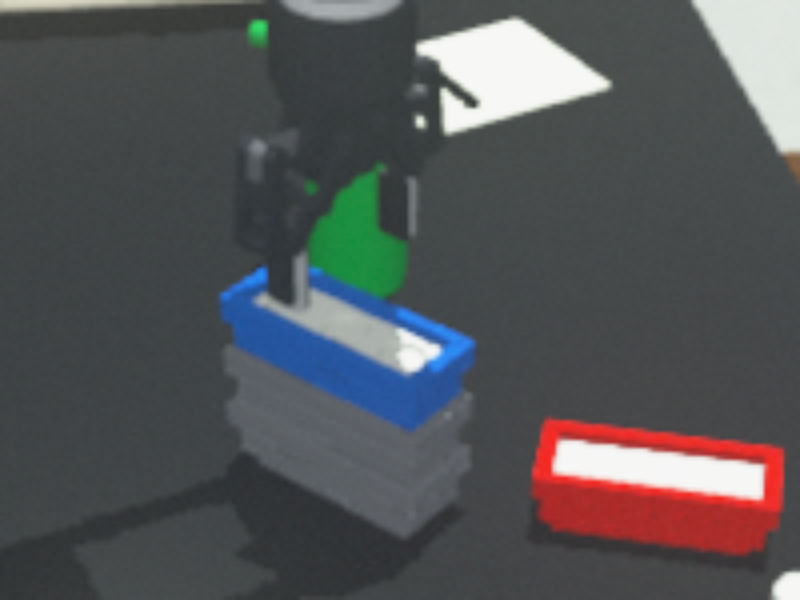

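The near fingertip shows at (282,186) and the far one at (309,169). Projection check before descending:

```bash
python3 - <<'E'
from h import *
print(ray("side",(282.5,186),.153),ray("side",(309,169),.153))
E
```

```text
[0.53551618 0.18601659 0.153     ] [0.60073893 0.24637584 0.153     ]
```

```bash

python3 -m crank '[[[0,0,0.8,0,0,0],[0,0,0.9,0,0,0],[0,0,0.9,0,0,0],[0,0,0.9,0,0,0],[0,0,0.8,0,0,0],[0,0,0.5,0,0,0],[0,0,0,0,0,0],[0,0,0,0,0,0]]]'
python3 -m crank '[[[0,0,0,0,0,0],[0,0,0,0,0,0],[0,0,0,0,0,0],[0,0,0,0,0,0]]]' 6.5 40
```

```text
time: 5.25
tool_pos: [0.5673, 0.2174, 0.0915]
tcp_rot: [-1.215, -2.896, 0.001]
wrist_force: [-0.3, -0.0, -0.1]
width: 0.996
grip_force: 0.0
time: 5.58
tool_pos: [0.5681, 0.2176, 0.0929]
tcp_rot: [1.215, 2.896, 0.001]
wrist_force: [0.3, -0.3, 0.8]
width: 0.765
grip_force: 0.0
```

```bash

python3 -m crank '[[[0,0,0,0,0,0],[0,0,0,0,0,0],[0,0,0,0,0,0]]]' 6.1 20
python3 -m crank '[[[0,0,0,0,0,0],[0,0,0,0,0,0],[0,0,0,0,0,0]]]' 5.8 20
python3 -m crank '[[[0,0,0,0,0,0],[0,0,0,0,0,0],[0,0,0,0,0,0],[0,0,0,0,0,0],[0,0,0,0,0,0]]]' 5.5 20
```

```text
time: 5.83
tool_pos: [0.5677, 0.2175, 0.0924]
tcp_rot: [1.216, 2.897, 0.0]
wrist_force: [-0.4, 0.2, -0.3]
width: 0.715
grip_force: 0.0
time: 6.08
tool_pos: [0.5675, 0.2173, 0.0922]
tcp_rot: [-1.216, -2.897, 0.001]
wrist_force: [-0.5, -0.3, 1.6]
width: 0.681
grip_force: 0.5
time: 6.5
tool_pos: [0.5677, 0.2176, 0.0923]
tcp_rot: [1.216, 2.897, 0.0]
wrist_force: [-0.6, -0.1, 1.2]
width: 0.65
grip_force: 22.2
```

```bash

python3 -m crank '[[[0,0,0,0,0,0],[0,0,0,0,0,0],[0,0,0,0,0,0],[0,0,0,0,0,0]]]' 4.5 45
python3 -m crank '[[[0,0,-0.1,0,0,0],[0,0,-0.2,0,0,0],[0,0,-0.3,0,0,0],[0,0,-0.4,0,0,0],[0,0,-0.5,0,0,0],[0,0,-0.6,0,0,0],[0,0,-0.7,0,0,0],[0,0,-0.8,0,0,0]]]'
python3 -m crank '[[[0,0,-0.9,0,0,0],[0,0,-0.9,0,0,0],[0,0,-0.8,0,0,0],[0,0,-0.7,0,0,0],[0,0,-0.5,0,0,0],[0,0,-0.3,0,0,0],[0,0,0,0,0,0],[0,0,0,0,0,0]]]'
python3 - <<'E'
from h import *
go(.567,.217,.17)
cv2.imwrite("pics/side3.png",cv2.resize(read_camera("side")[80:260,210:410],None,fx=3,fy=3))
E
```

```text
time: 6.83
tool_pos: [0.5679, 0.2176, 0.0925]
tcp_rot: [1.216, 2.896, 0.001]
wrist_force: [0.8, 0.8, 1.5]
width: 0.649
grip_force: 48.2
time: 7.5
tool_pos: [0.5676, 0.2175, 0.129]
tcp_rot: [-1.216, -2.897, 0.0]
wrist_force: [-0.1, -0.2, -1.4]
width: 0.644
grip_force: 47.9
time: 8.17
tool_pos: [0.5676, 0.2175, 0.1692]
tcp_rot: [-1.216, -2.897, 0.0]
wrist_force: [0.2, -0.9, -2.3]
width: 0.649
grip_force: 47.9
tcp [0.5676 0.2175 0.1692] shift cm [ 0.01 -0.07 -0.08] tool y az 44.46 zaxis [-0. -0. -1.] q [ 0.32  0.18  1.82  0.    1.14 -0.45] F [ 0.23 -0.93 -2.29] w 0.6492146997296381 47.89270341396332 8.1667
```

View pics/side3.png

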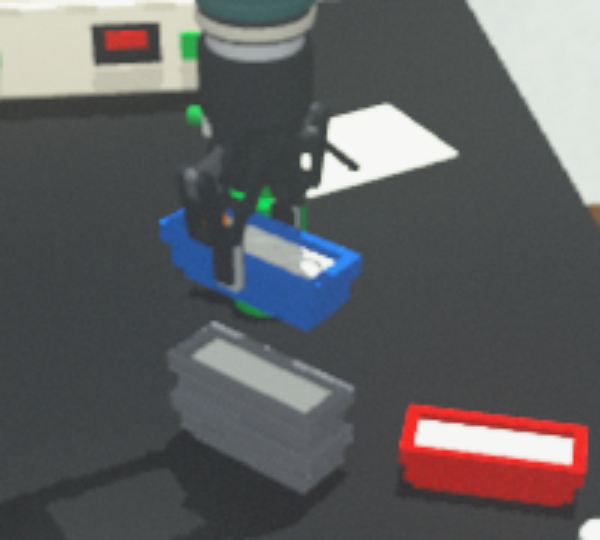

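The side crop shows the blue tray held level and clear of the pile. The grey trays are in place, and the ball is just visible behind the finger. Now the carry along −y with gentle ramps.

```bash

python3 -m crank '[[[-0.21,-0.21,0,0,0,0],[-0.43,-0.42,0,0,0,0],[-0.64,-0.63,0,0,0,0],[-0.86,-0.84,0,0,0,0],[-1.07,-1.05,0,0,0,0],[-1.29,-1.26,0,0,0,0],[-1.5,-1.47,0,0,0,0],[-1.71,-1.68,0,0,0,0]]]'
python3 -m crank '[[[-1.71,-1.68,0,0,0,0],[-1.71,-1.68,0,0,0,0],[-1.71,-1.68,0,0,0,0],[-1.71,-1.68,0,0,0,0],[-1.71,-1.68,0,0,0,0],[-1.71,-1.68,0,0,0,0],[-1.71,-1.68,0,0,0,0],[-1.71,-1.68,0,0,0,0]]]' >/dev/null
python3 -m crank '[[[-1.71,-1.68,0,0,0,0],[-1.71,-1.68,0,0,0,0],[-1.71,-1.68,0,0,0,0],[-1.71,-1.68,0,0,0,0],[-1.5,-1.47,0,0,0,0],[-1.29,-1.26,0,0,0,0],[-1.07,-1.05,0,0,0,0],[-0.86,-0.84,0,0,0,0]]]' >/dev/null
python3 -m crank '[[[-0.64,-0.63,0,0,0,0],[-0.43,-0.42,0,0,0,0],[-0.21,-0.21,0,0,0,0],[0,0,0,0,0,0],[0,0,0,0,0,0]]]'
python3 -m crank '[[[0,0,0,0,0,0.01],[0,0,0,0,0,0.02],[0,0,0,0,0,0.03],[0,0,0,0,0,0.04],[0,0,0,0,0,0.05],[0,0,0,0,0,0.06],[0,0,0,0,0,0.06],[0,0,0,0,0,0.06]]]'
python3 -m crank '[[[0,0,0,0,0,0.06],[0,0,0,0,0,0.06],[0,0,0,0,0,0.06],[0,0,0,0,0,0.06],[0,0,0,0,0,0.05],[0,0,0,0,0,0.05],[0,0,0,0,0,0.04],[0,0,0,0,0,0.02]]]'
python3 -m crank '[[[0,0,0,0,0,0.01],[0,0,0,0,0,0],[0,0,0,0,0,0],[0,0,0,0,0,0]]]' >/dev/null
python3 - <<'E'
from h import *
go(.570,-.266,.112)
S=read_camera("side");T=read_camera("top");cv2.imwrite("pics/s4.png",S);cv2.imwrite("pics/t4.png",T)
for n,I,roi in(("side",S,(220,200,440,460)),("top",T,(400,150,640,400))):
    for c in blobs(I,*OR,roi): print(n,cen(c),cv2.contourArea(c),ray(n,cen(c),.197))
cv2.imwrite("pics/c4.png",np.hstack([cv2.resize(S[220:440,220:420],None,fx=2,fy=2),cv2.resize(T[150:370,400:600],None,fx=2,fy=2)]))
E
```

```text
time: 8.88
tool_pos: [0.5675, 0.1077, 0.1693]
tcp_rot: [1.216, 2.897, -0.0]
wrist_force: [0.2, -0.5, -2.3]
width: 0.648
grip_force: 47.9
time: 10.63
tool_pos: [0.5676, -0.2616, 0.1692]
tcp_rot: [-1.215, -2.897, -0.001]
wrist_force: [-0.5, -0.1, -1.8]
width: 0.646
grip_force: 47.9
time: 11.3
tool_pos: [0.5678, -0.2615, 0.1693]
tcp_rot: [-1.679, -2.655, -0.0]
wrist_force: [-0.2, 0.3, -1.5]
width: 0.645
grip_force: 47.9
time: 11.97
tool_pos: [0.5677, -0.2616, 0.1694]
tcp_rot: [-2.172, -2.27, -0.0]
wrist_force: [-1.1, 0.4, -2.1]
width: 0.65
grip_force: 47.9
tcp [ 0.5676 -0.262   0.1693] shift cm [-0.4   0.22  5.73] tool y az 2.09 zaxis [-0.  0. -1.] q [-0.47  0.22  1.78  0.    1.15 -0.51] F [-0.82 -0.   -2.81] w 0.6395850042602843 47.907493114471436 12.3
side [407.3404847  277.63210171] 419.5 [ 0.70113657 -0.15212022  0.197     ]
top [502.75198413 245.38293651] 84.0 [ 0.56504049 -0.22320864  0.197     ]
```

View pics/c4.png

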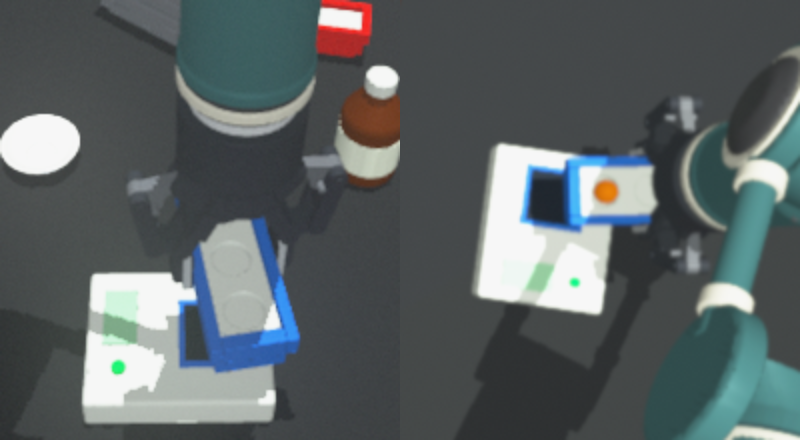

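The top crop shows the ball seated in its pocket, at about (0.565, −0.223). The tray is level over the reader and the grey trays have not been upset. I'll correct by 3 mm and lower by 57 mm.

```bash

python3 -m crank '[[[-0.1,0.1,0.2,0,0,0],[0,0.1,0.4,0,0,0],[0,0.1,0.6,0,0,0],[0,0,0.8,0,0,0],[0,0,0.8,0,0,0],[0,0,0.8,0,0,0],[0,0,0.7,0,0,0],[0,0,0.6,0,0,0]]]'
python3 -m crank '[[[0,0,0.5,0,0,0],[0,0,0.3,0,0,0],[0,0,0,0,0,0],[0,0,0,0,0,0],[0,0,0,0,0,0],[0,0,0,0,0,0],[0,0,0,0,0,0],[0,0,0,0,0,0]]]'
python3 - <<'E'
from h import *
go(.5705,-.263,.112)
S=read_camera("side");T=read_camera("top")
for c in blobs(T,*OR,(400,150,640,400)): print(cen(c),cv2.contourArea(c),ray("top",cen(c),.140))
cv2.imwrite("pics/c5.png",np.hstack([cv2.resize(S[220:440,220:420],None,fx=2,fy=2),cv2.resize(T[150:370,400:600],None,fx=2,fy=2)]))
# bystanders unchanged? compare with first pictures
for n,I in(("side",S),("top",T)):
    d=cv2.absdiff(I,cv2.imread(f"pics/{n}0.png")).max(2)
    for k,(x0,y0,x1,y1) in ({"dish":(325,292,378,345),"reagent":(360,125,405,175),"spray":(85,198,165,262)} if n=="top" else {"dish":(215,273,265,312),"spray":(270,110,315,180)}).items(): print(n,k,(d[y0:y1,x0:x1]>60).mean().round(3))
E
```

```text
time: 13.07
tool_pos: [0.57, -0.2627, 0.1187]
tcp_rot: [-2.18, -2.26, 0.001]
wrist_force: [-0.2, 0.0, -2.3]
width: 0.647
grip_force: 47.9
time: 13.73
tool_pos: [0.5709, -0.2632, 0.1128]
tcp_rot: [2.181, 2.26, 0.0]
wrist_force: [-0.5, -0.8, -2.4]
width: 0.648
grip_force: 47.9
tcp [ 0.5709 -0.2632  0.1128] shift cm [ 0.02 -0.04  0.08] tool y az 2.06 zaxis [ 0.001 -0.    -1.   ] q [-0.47  0.27  1.82 -0.    1.05 -0.51] F [-0.5  -0.76 -2.36] w 0.6481626591760852 47.929147481918335 13.7333
[493.06487696 245.42505593] 74.5 [ 0.56817823 -0.22433582  0.14      ]
side dish 0.0
side spray 0.221
top dish 0.0
top reagent 0.0
top spray 0.0
```

View pics/c5.png

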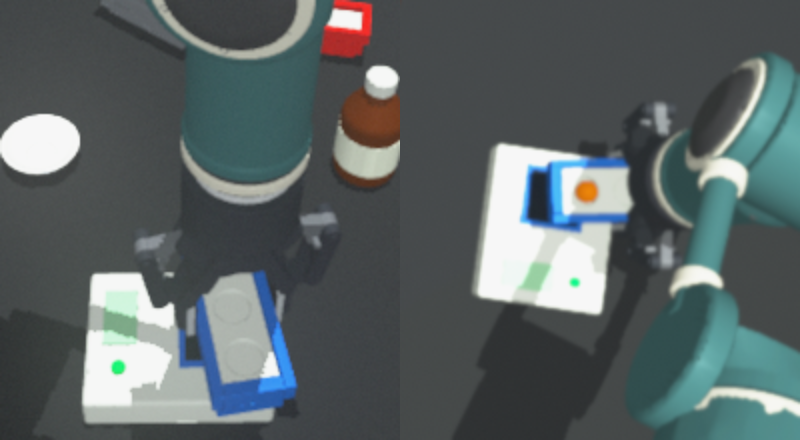

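The tray is level and still about 6 cm above the glass. The ball is in its pocket at (0.568, −0.224), within 1 mm of the measured window centre. The dish and both bottles are unchanged in the top view. Handing in.

```bash
python3 -c "
from workcell import *
print(finish_job())"
```

```text
the job is handed in; nothing more can be done
None
```

I handed the job in at about 14 s: the blue tray is held level and still in the gripper about 6 cm above the reader glass, with the ball in its pocket within about 1 mm of the measured window centre. No verdict came back.

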